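# Lock the hidden carriage of a linear slide with its pin

### The arm

A 7-joint arm with a two-finger parallel gripper is mounted at the origin on the work surface. World frame = base frame: x ahead of the robot, y to its left, z up, the work surface at z = 0. Lengths are in m, angles in rad, forces in N, time in s.
With the tool pointing down it reaches from about 0.425 to 0.875 m from the base axis. Payload 8.4 kg.
Tool frame: the origin (TCP) lies on the centre line of the jaws, within the pads' length; the fingertips stand 11 mm ahead of it and the grasp point (between the pads) lies 8 mm behind it; z points along the fingers, y is the line along which they close (so a half turn about z gives the same grasp; the last joint's range is limited). The gripper opens to 87 mm and grips with 3 to 60 N. Pads are 19 mm wide; open, the fingers measure 117 mm over their backs; the gripper's body (75 mm by 190 mm) begins 51 mm behind the grasp point.
Start: joints at [1.208, 0.333, 0.04, 1.465, -0.013, 1.343, -0.059], TCP at [0.169, -0.627, 0.195] pointing down, gripper open.
Joint ranges: [-2.58, 2.58], [-0.38, 2.09], [-1.3, 1.39], [0.25, 2.4], [-1.5, 4.64], [0.08, 2.09], [-2.65, 2.65]. Speed limits (rad/s): [2.22, 2.22, 2.79, 2.79, 3.14, 3.14, 3.14].

### API

Orientations are given as a unit quaternion [w, x, y, z].
In Python, from plant import bot gives the robot as it stands. Calls block until the motion is done:
- bot.move_to(position, orientation): joint-space move of the TCP to a pose.
- bot.movel(position, rotation=None, velocity=0.15, threshold=None): straight line of the TCP; rotation=None keeps the orientation; velocity is the mean speed in m/s. With threshold (N) it stops when the force on the tool has changed by that much, and returns True; else False.
- bot.goto_joints(angles): joint-space move.
- bot.set_gripper(opening, effort=None): finger opening in m; effort is the grip in N (None keeps the last); returns when the fingers have stopped.
- bot.pause(seconds).
- bot.inverse_kinematics(position, orientation): joint angles nearest the present ones, or None.
- bot.snapshot(name): name is "scene" or "side" or "wrist"; returns the picture (384x512x3 uint8, blue, green, red); there is no depth.
- bot.calibration(name): a dict with "K" (3x3 intrinsics, pixels), "rvec" (rotation vector, rad) and "tvec" (3), from world to camera coordinates, as OpenCV has them. Camera axes: x right, y down, z forward; pixel columns grow to the right and rows downward; lengths in m; the calibration is good to about 2 mm. A picture is of the moment at which its call begins: read the wrist's pose just before it. calibration takes no time and is no camera call; for the wrist camera it gives the pose at the moment of the call.
A pose or a line that the arm cannot do raises bot.IKError and nothing moves.
- bot.job_done(): hands the job in; it is judged then, once.
Readings, each from a call of its own:
- bot.current_clock(): time.
- bot.current_joint_positions(): joint angles.
- bot.current_joint_velocities(): joint speeds.
- bot.current_joint_efforts(): joint torques, N m.
- bot.current_eef_pos(): TCP position.
- bot.current_tcp_rot(): TCP orientation.
- bot.current_wrist_force(): force on the tool from outside, world axes, zero at the start.
- bot.current_torque(): the same for the moment, N m.
- bot.current_grip_width(): finger opening in m.
- bot.current_finger_force(): force on a finger pad.
Only numpy, scipy, OpenCV 4.12 (cv2) and the standard library are available. Lean on these libraries where they do the work, as an engineer would, in place of code of your own. Each camera call takes 0.05 s, during which the arm holds its last target. There are 200 camera calls.

### The job

Take the yellow-headed locking pin out of its wooden stand and lock the linear slide with it: put the pin's nose through the brush-sealed slot, feel gently along the hidden carriage for the locking hole, and drop the pin fully home until its collar lies flat on the cover, then let go. Never force the pin against the slide, and leave the black spare pin and the other things on the bench alone.

Things in the scene. Friction and masses are not known exactly. Their poses are not given: they have to be found in the camera images.
- lock_pin: Locking pin standing nose down in the stand, about 80 g. Origin at the nose tip, z up along the pin. Round steel shaft 10 mm thick, 48 mm from tip to collar, its lowest 5 mm tapering to a flat 5 mm nose; steel collar 28 mm across at 48 to 54 mm above the tip; yellow flat-sided head at 54 to 90 mm above the tip, 30 mm along the pin's x, 16 mm along its y (grip it across y).
- lock_pin_collar (a point): Centre of the underside of the yellow pin's collar, 48 mm above its tip.
- spare_pin: A spare pin of the same shape with a black head, in the other hole of the stand; leave it there. Origin at its tip.
- pin_stand: Fixed wooden block, 110 (x) x 50 (y) x 60 mm high; origin at the centre of its underside. Two upright 14 mm holes, 50 mm deep, 30 mm either side of the centre along its x; either may hold the yellow pin. Collars rest on its top, so a pin must rise 48 mm to come out.
- slide_unit: Enclosed linear slide fixed to the bench: aluminium housing 70 (x) x 240 (y) x 60 mm high, black 46 mm motor cube at its +y end; origin at the centre of its underside. The flat cover has one centred slot along y, 14 mm wide (x), 90 mm long, closed by a soft black brush seal that parts for the pin without resistance. Pushing on it with more than 25 N damages it.
- slot_mid (a point): Middle of the slot at the level of the cover's top, 60 mm above the bench; y runs along the slot, x across it, z up.
- face_mid (a point): Point 25 mm straight below slot_mid, on the hidden flat top face of the carriage, which runs under the whole slot. The face has one round 14 mm locking hole on the slot's centre line, anywhere up to 32 mm either side of this point along y (this point does not show where); it cannot be seen. A pin in the hole can sink until its collar lies on the cover.
- face_mid_low (a point): Point 33 mm below slot_mid: the lowest the carriage's face can be pushed. The face stays put sideways but is sprung downwards: it yields from about 2 N, 0.5 N more per mm, and stops hard after 8 mm (about 6 N). Over the hole the resistance drops away.
- dish: Loose blue parts dish, 60 x 90 x 25 mm, near the stand; bystander, origin at the centre of its underside.
- screwdriver: Loose red-handled screwdriver, 190 mm long, lying near the slide; bystander.
- tape_roll: Loose orange tape roll, 90 mm across, 25 mm high, lying flat between and beyond the stand and the slide; bystander, origin at the centre of its underside.
- cleaner: Loose white bottle with a blue cap, 52 mm across, 150 mm high; bystander at the far edge.
- mug: Loose blue mug, 80 mm across, 90 mm high; bystander at the far edge.
- wrench: Loose steel wrench lying at the robot's right; bystander.
- jar: Loose amber jar, 60 mm across, 70 mm high; bystander at the robot's left.
Not all that is in view belongs to the job. Of the things shaped like the pin_stand, the wooden one is meant.

How it is judged:
On the way, in this order (a step that is already met when the one before it is completed fails the run):
1. the yellow pin is lifted clear of the stand (z of lock_pin in the frame of pin_stand above 0.062 m), for 0.1 s.
2. the pin's nose is through the slot, at least 15 mm below the cover's top (z of lock_pin in the frame of slot_mid below -0.015 m and x of lock_pin in the frame of slot_mid between -0.007 and 0.007 m and y of lock_pin in the frame of slot_mid between -0.045 and 0.045 m), for 0.1 s.
At the end, for the whole second after the job is handed in: The yellow pin stands upright (within 0.08 rad) and at rest in the slide's slot, its collar's underside within 3 mm of the cover's top and within 6 mm of the slot's centre line (possible only with its shaft in the locking hole), released (z of lock_pin_collar in the frame of slot_mid between -0.003 and 0.003 m and x of lock_pin_collar in the frame of slot_mid between -0.006 and 0.006 m and y of lock_pin_collar in the frame of slot_mid between -0.042 and 0.042 m and angle between lock_pin's own z axis and vertical below 0.08 rad and linear speed of lock_pin below 0.02 m/s); the robot touches nothing.
It fails at once if the pin is forced against the slide with more than 25 N (contact force between lock_pin and slide_unit above 25 N).
It fails at once if the fingers press on the slide with more than 25 N (contact force between the fingers and slide_unit above 25 N).
It fails at once if the spare pin is moved more than 15 mm (distance of spare_pin from where it was at the start of the episode above 0.015 m).
It fails at once if another loose thing on the bench (dish, screwdriver, tape roll, bottle, mug, wrench, jar) is moved more than 20 mm (distance of any of dish, screwdriver, tape_roll, cleaner, mug, wrench, jar from where it was at the start of the episode above 0.02 m).
It also fails if it takes over 64 s, if anything falls off the work surface, if the arm or the gripper's body presses on something with over 40 N, if the wrist force passes 120 N, or if a joint passes its speed limit or range.

## Working session

There is one attempt and no reset: what is moved stays moved. The work goes in short steps, each a Python script; the robot and the scene stay as the last script left them, time stands still between calls to the robot, and variables do not carry over. Pictures are saved under pics/ and viewed, at most 10 in all, crops included, and the job is handed in when it is done.

```bash
mkdir -p pics; ls
python3 - <<'E'
from plant import bot
import cv2
for n in("scene","side"):
    im=bot.snapshot(n); cv2.imwrite(f"pics/{n}0.png",im)
    c=bot.calibration(n); print(n,c)
print(bot.current_clock(),bot.current_eef_pos(),bot.current_tcp_rot())
E
```

```text
pics
scene {'K': array([[361.11400661,   0.        , 257.62005371],
       [  0.        , 361.11400661, 188.55265273],
       [  0.        ,   0.        ,   1.        ]]), 'rvec': array([ 1.77746182,  1.77101145, -0.69340804]), 'tvec': array([-0.03620463, -0.35675553,  1.61604793])}
side {'K': array([[455.05720097,   0.        , 248.48833669],
       [  0.        , 455.05720097, 183.73253634],
       [  0.        ,   0.        ,   1.        ]]), 'rvec': array([ 2.20565772, -0.11174528,  0.0386425 ]), 'tvec': array([-0.54113096,  0.1151662 ,  1.2347207 ])}
0.1 [ 0.16936125 -0.6270714   0.19384784] [-7.09945422e-04  9.91311544e-01  1.31532873e-01 -1.47248605e-04]
```

View pics/scene0.png

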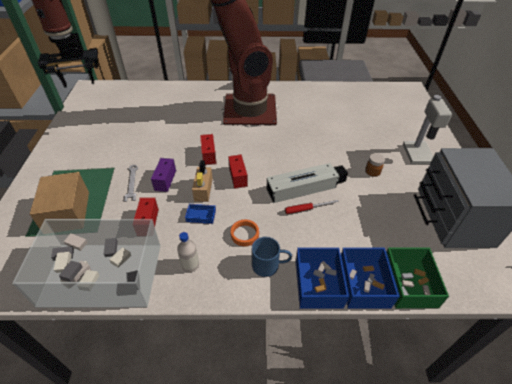

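View pics/side0.png

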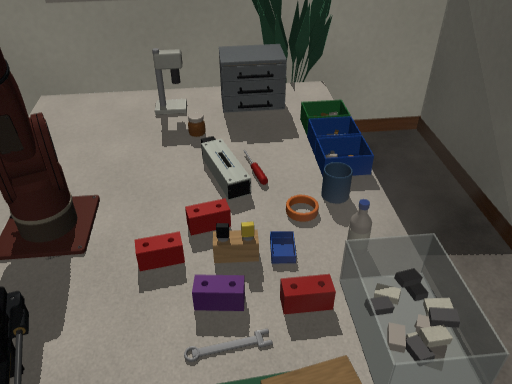

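The scene view shows the wooden stand at about (203,182), its yellow head at (200,178) and black head at (202,167), with the slide at (303,182). The side view shows the yellow head at (247,229), the black head at (223,231) and the slide at (226,165), with the slot near (225,158).

```bash
cat > h.py <<'E'
from plant import bot
import cv2, numpy as np
from scipy.spatial.transform import Rotation as R
def ray(c,p):
    Rm=cv2.Rodrigues(c["rvec"])[0]; d=cv2.undistortPoints(np.array([[p]],float),c["K"],None)[0,0]
    o=-Rm.T@c["tvec"]; v=Rm.T@np.r_[d,1]; return o,v/np.linalg.norm(v)
def plane(c,p,z):
    o,v=ray(c,p); return o+v*(z-o[2])/v[2]
def tri(obs):
    A=np.zeros((3,3));b=np.zeros(3);rs=[ray(c,p) for c,p in obs]
    for o,v in rs: P=np.eye(3)-np.outer(v,v);A+=P;b+=P@o
    x=np.linalg.solve(A,b); return x,[round(float(np.linalg.norm(np.cross(x-o,v))),4) for o,v in rs]
def proj(c,P): return cv2.projectPoints(np.array(P,float).reshape(-1,3),c["rvec"],c["tvec"],c["K"],None)[0][:,0]
def blobs(im,lo,hi,amin=20):
    m=cv2.inRange(cv2.cvtColor(im,cv2.COLOR_BGR2HSV),np.array(lo),np.array(hi))
    n,l,s,ce=cv2.connectedComponentsWithStats(m)
    return sorted([(int(s[i,4]),ce[i].round(1).tolist(),s[i,:4].tolist(),l==i) for i in range(1,n) if s[i,4]>=amin],key=lambda t:-t[0])
def quat(yaw): # tool down, tool y axis at yaw+90deg (tool x at yaw)
    q=(R.from_euler('z',yaw)*R.from_euler('x',np.pi)).as_quat(); return [q[3],q[0],q[1],q[2]]
YEL=((22,140,90),(35,255,255))
E
python3 - <<'E'
from h import *
C={n:bot.calibration(n) for n in("scene","side","wrist")}
for n in("scene","side"):
    im=cv2.imread(f"pics/{n}0.png")
    for b in blobs(im,*YEL,8)[:4]: print(n,b[:3])
print("yellow",tri([(C["scene"],(199.5,178)),(C["side"],(247,229))]))
print("stand top",plane(C["side"],(236,240),.06),plane(C["scene"],(203,180),.06))
print("slide",plane(C["side"],(226,160),.06),plane(C["scene"],(300,178),.06))
c=C["wrist"];Rm=cv2.Rodrigues(c["rvec"])[0];o=-Rm.T@c["tvec"]
q=bot.current_tcp_rot();Rt=R.from_quat([q[1],q[2],q[3],q[0]]).as_matrix()
print("cam in tool",Rt.T@(o-bot.current_eef_pos()),"\n",Rt.T@Rm.T,c["K"])
E
```

```text
scene (66, [199.2, 178.1], [197, 172, 6, 14])
side (170, [247.4, 229.0], [241, 222, 13, 15])
yellow (array([ 0.52487682, -0.16140618,  0.08472791]), [0.0013, 0.0013])
stand top [ 0.4978424  -0.17182837  0.06      ] [ 0.50814953 -0.15323096  0.06      ]
slide [0.49309136 0.17904023 0.06      ] [0.49762142 0.17632498 0.06      ]
cam in tool [ 0.07656969  0.00122861 -0.1902566 ] 
 [[ 2.71318145e-04 -9.60652612e-01 -2.77752561e-01]
 [ 9.99999718e-01  4.55262939e-04 -5.97767531e-04]
 [ 7.00697387e-04 -2.77752321e-01  9.60652464e-01]] [[290.39621848   0.         258.70687492]
 [  0.         290.39621848 192.78165942]
 [  0.           0.           1.        ]]
```

Run:
```python
from h import *
import pickle
D={}
for k,p in dict(st1=(.50,-.20,.24),st2=(.50,-.11,.24),sl1=(.50,.13,.24),sl2=(.50,.22,.24)).items():
    bot.move_to(p,quat(0)) ; bot.pause(.3)
    c=bot.calibration("wrist"); im=bot.snapshot("wrist"); D[k]=(c,im)
pickle.dump(D,open("D.pkl","wb"))
cv2.imwrite("pics/w1.png",np.vstack([np.hstack([cv2.resize(D[a][1],(400,300)) for a in r]) for r in(("st1","st2"),("sl1","sl2"))]))
for k in D:
    for b in blobs(D[k][1],*YEL,60)[:3]: print(k,b[:3])
print(bot.current_clock(),bot.current_wrist_force())
```

```text
st1 (404, [225.5, 154.1], [218, 140, 16, 29])
st2 (484, [302.2, 153.7], [294, 140, 18, 29])
sl1 (86, [509.4, 158.5], [506, 143, 6, 25])
5.3083 [-0.75313135 -0.36395049  0.20655394]
```

View pics/w1.png

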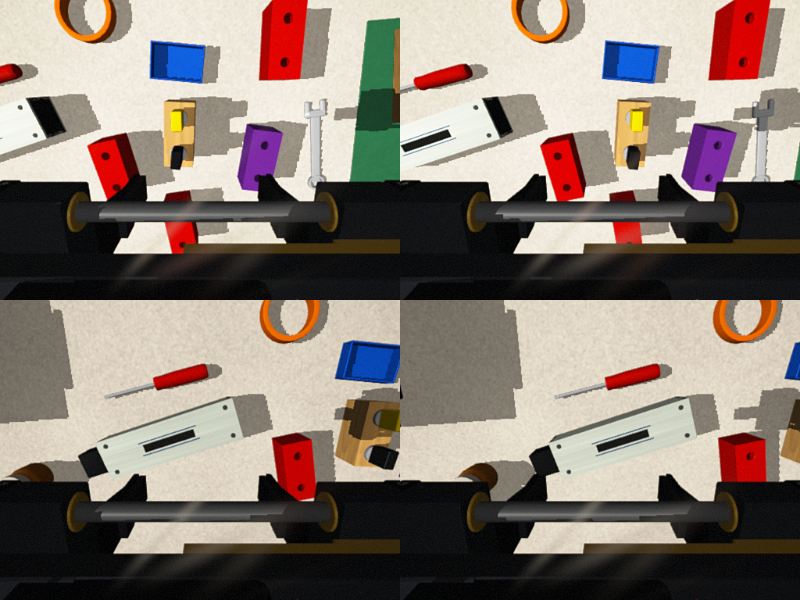

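The stand views show the yellow head at the stand's far (+x) end at (225,154) and (302,154), full-size pixels. In the slide views the slot is the dark bar near (170,440)/(680,440) of the mosaic, tilted. Next I'll measure it.

Run:
```python
from h import *
import pickle
D=pickle.load(open("D.pkl","rb"))
def crop(k,x0,y0,x1,y1): return cv2.resize(D[k][1][y0:y1,x0:x1],(400,300),interpolation=cv2.INTER_NEAREST)
cv2.imwrite("pics/cr.png",np.vstack([np.hstack([crop("st1",186,120,286,195),crop("st2",262,120,362,195)]),np.hstack([crop("sl1",150,140,290,245),crop("sl2",210,140,350,245)])]))
# slot
for k in("sl1","sl2"):
    c,im=D[k]; g=cv2.cvtColor(im,cv2.COLOR_BGR2GRAY)
    n,l,s,ce=cv2.connectedComponentsWithStats((g<60).astype(np.uint8))
    for i in range(1,n):
        if 200<s[i,4]<4000 and 140<ce[i][1]<220 and 150<ce[i][0]<420:
            pts=np.argwhere(l==i)[:,::-1].astype(float)
            P=np.array([plane(c,p,.06)[:2] for p in pts])
            r=cv2.minAreaRect((P*1000).astype(np.float32)); print(k,ce[i],s[i],r,P.mean(0))
# yellow
for k in("st1","st2"):
    c,im=D[k]
    m=blobs(im,*YEL,60)[0][3]; v=im.max(2)[m]; print(k,np.percentile(v,[5,25,50,75,95]))
    hsv=cv2.cvtColor(im,cv2.COLOR_BGR2HSV)
    t=m&(im.max(2)>(v.max()+v.min())/2)
    pts=np.argwhere(t)[:,::-1]; P=np.array([plane(c,p,.102)[:2] for p in pts])
    print(k,len(pts),pts.mean(0),P.mean(0),cv2.minAreaRect((P*1000).astype(np.float32)))
```

```text
sl1 [216.43697479 179.86554622] [184 166  66  29 595] ((487.45428466796875, 184.2344970703125), (12.043512344360352, 87.80361938476562), 17.89255714416504) [0.48766803 0.18365846]
sl2 [284.98119658 179.82051282] [252 166  66  28 585] ((487.5405578613281, 184.1348876953125), (11.782215118408203, 88.01045227050781), 17.85746955871582) [0.4877381 0.1836848]
st1 [107. 243. 250. 250. 253.]
st1 404 [225.52970297 154.05940594] [ 0.52740855 -0.16367459] ((527.3602905273438, -163.68980407714844), (16.89056968688965, 32.17512130737305), 88.57090759277344)
st2 [145. 222. 249. 250. 252.]
st2 484 [302.25      153.6714876] [ 0.52779702 -0.16117809] ((527.316162109375, -161.48635864257812), (32.37920379638672, 19.252775192260742), 1.8554580211639404)<stdin>:20: RuntimeWarning: overflow encountered in scalar add
```

View pics/cr.png

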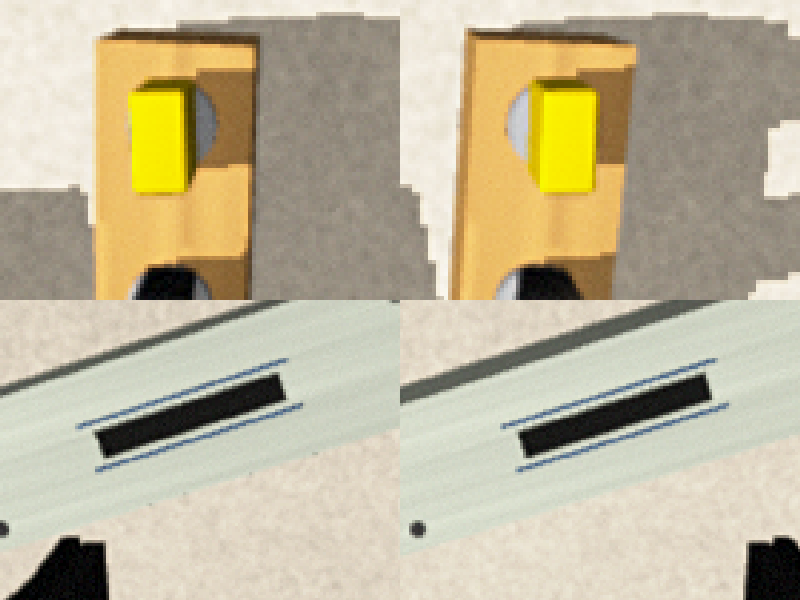

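The crop shows the top face of the yellow head in st1 with corners (133,92),(189,92),(185,192),(131,192), and in st2 with corners (540,92),(597,92),(594,192),(540,192). The slot mask is clean, and both views agree at z=0.06.

Run:
```python
from h import *
import pickle
D=pickle.load(open("D.pkl","rb"))
A=np.array([(133,92),(189,92),(185,192),(131,192)])/4+[186,120]-.5
B=(np.array([(540,92),(597,92),(594,192),(540,192)])-[400,0])/4+[262,120]-.5
a,b=D["st1"][0],D["st2"][0]
X=np.array([tri([(a,p),(b,q)])[0] for p,q in zip(A,B)]);print(X.round(4))
print("mean",X.mean(0))
for c,Q in((a,A),(b,B)):
    P=np.array([plane(c,p,.102)[:2] for p in Q]); print(P.mean(0),cv2.minAreaRect((P*1000).astype(np.float32)))
    e=P[0]-P[3]+P[1]-P[2]; print("yaw",np.degrees(np.arctan2(e[1],e[0])))
for c,Q in((a,np.array([(97,40),(95,300),(259,38),(250,300)])/4+[186,120]-.5),(b,(np.array([(468,32),(458,220),(636,45),(621,300)])-[400,0])/4+[262,120]-.5)):
    P=np.array([plane(c,p,.06)[:2] for p in Q]);print(P.round(4).tolist())
# slot height by two-view extremes
E=[]
for k in("sl1","sl2"):
    g=cv2.cvtColor(D[k][1],cv2.COLOR_BGR2GRAY);n,l,s,ce=cv2.connectedComponentsWithStats((g<60).astype(np.uint8))
    i=[i for i in range(1,n) if 500<s[i,4]<700 and 140<ce[i][1]<220 and 150<ce[i][0]<420][0];E.append((D[k][0],ce[i]))
print("slot tri",tri(E))
im={n:cv2.imread(f"pics/{n}0.png") for n in("scene","side")}
for n in im: print(n,proj(bot.calibration(n),[[.4876,.1838,.06],[.5275,-.1625,.084]]))
```

```text
[[ 0.5395 -0.1553  0.0935]
 [ 0.5396 -0.1715  0.0945]
 [ 0.5123 -0.1705  0.1034]
 [ 0.5123 -0.155   0.1034]]
mean [ 0.52590938 -0.16307944  0.09869406]
[ 0.52624268 -0.16345702] ((526.2423706054688, -163.505126953125), (15.660187721252441, 29.409025192260742), 86.63648223876953)
yaw -3.5566752448304433
[ 0.52618673 -0.16258431] ((526.1871337890625, -162.46627807617188), (28.74587631225586, 15.9527006149292), 1.0416771173477173)
yaw 1.5171868830235025
[[0.5519, -0.1401], [0.4673, -0.1355], [0.5525, -0.1907], [0.4673, -0.187]]
[[0.5543, -0.1365], [0.4944, -0.1343], [0.5503, -0.1891], [0.4672, -0.1889]]
slot tri (array([0.48772909, 0.18353611, 0.0598876 ]), [0.0, 0.0])
scene [[301.91489165 175.94203419]
 [198.89849712 179.03880681]]
side [[224.10433278 159.25093529]
 [247.76548233 229.07561947]]
```

Run:
```python
from h import *
bot.set_gripper(.05,effort=30)
yaw=-.025; p=np.array([.5265,-.163,0])
bot.move_to(p+[0,0,.17],quat(yaw))
bot.movel(p+[0,0,.083],velocity=.1,threshold=6)
print(bot.current_eef_pos(),bot.current_wrist_force())
bot.set_gripper(.0,effort=30); print(bot.current_grip_width(),bot.current_finger_force(),bot.current_wrist_force())
f0=bot.current_wrist_force()
print(bot.movel(p+[0,0,.16],velocity=.08,threshold=10),bot.current_eef_pos(),bot.current_wrist_force(),bot.current_grip_width())
bot.pause(.2)
cv2.imwrite("pics/lift_side.png",cv2.resize(bot.snapshot("side")[130:290,150:350],(750,600)))
print(bot.current_clock())
```

```text
[ 0.52700622 -0.16307273  0.08365043] [ 0.05212396 -0.27880355 -0.11320882]
0.00031615601447167283 0.0 [-0.51832014 -0.44516341 -0.04937325]
False [ 0.52610452 -0.16296344  0.15936546] [-0.28211286  0.967697    0.40571717] 0.0005397622285847298
11.1
```

View pics/lift_side.png

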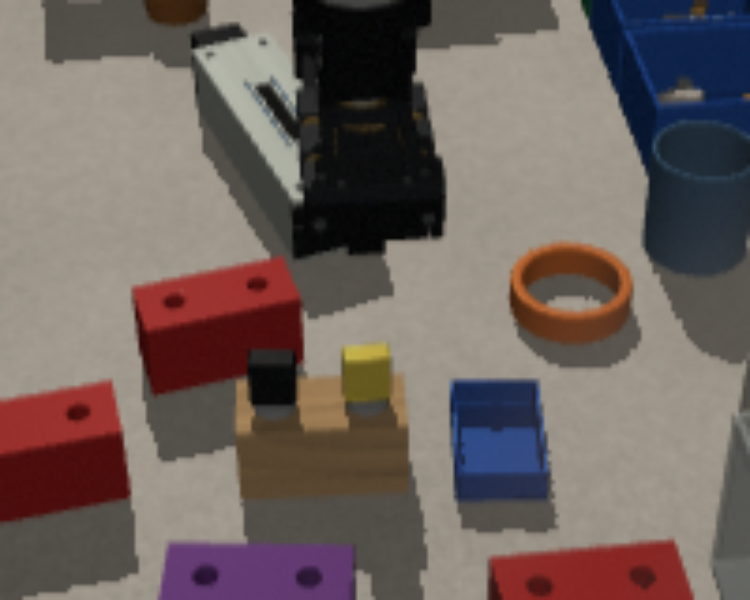

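The picture shows the gripper closed and empty above the stand, with its tip at crop (370,245), and the yellow pin still seated at (367,372). I'll check whether the reported tool position agrees with the pictures.

Run:
```python
from h import *
e=bot.current_eef_pos();print(e,bot.current_tcp_rot())
q=bot.current_tcp_rot();Rt=R.from_quat([q[1],q[2],q[3],q[0]]).as_matrix()
for n in("side","scene","wrist"):
    c=bot.calibration(n);print(n,proj(c,[e,e+Rt@[0,0,.011],[.5265,-.163,.084]]).round(1).tolist())
    im=bot.snapshot(n);cv2.imwrite(f"pics/chk_{n}.png",im)
s=cv2.imread("pics/chk_scene.png")[110:230,140:260];w=cv2.imread("pics/chk_wrist.png")
cv2.imwrite("pics/chk.png",np.hstack([cv2.resize(s,(400,400)),cv2.resize(w[:,:],(400,400))]))
```

```text
[ 0.52633457 -0.16294528  0.15965476] [-1.23521707e-04  9.99922075e-01 -1.24802929e-02 -2.67652246e-04]
side [[246.8, 204.7], [246.9, 208.4], [247.4, 229.2]]
scene [[196.2, 161.8], [196.6, 164.4], [198.8, 178.8]]
wrist [[257.3, 222.7], [257.4, 217.1], [257.8, 192.6]]
```

View pics/chk.png

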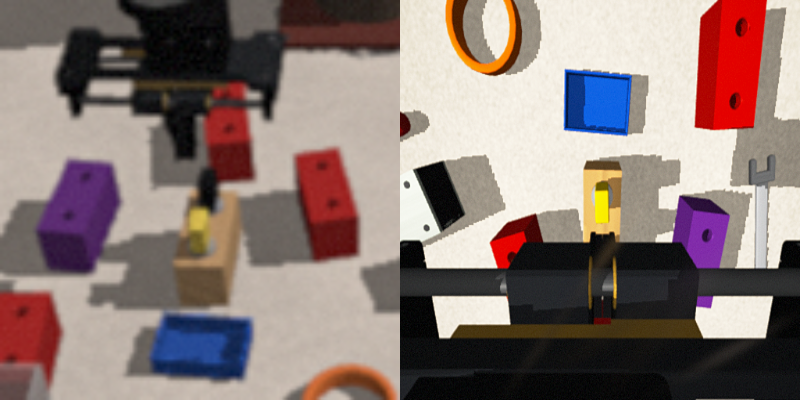

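The gripper is visibly higher than its reported pose: the tip is at scene (194.9,156.5) against a predicted (196.6,164.4), and at side (248.7,196.7) against (246.9,208.4). I'll triangulate it.

Run:
```python
from h import *
S,D,W=[bot.calibration(n) for n in("scene","side","wrist")]
print(tri([(S,(194.9,156.5)),(D,(248.7,196.7))]),tri([(S,(194.9,156.5)),(D,(248.7,196.7)),(W,(259.8,223))]))
print(tri([(S,(194.9,156.5)),(W,(259.8,223))]))
# spot-check of wrist calib vs. scene/side: yellow head centre
w=cv2.imread("pics/chk_wrist.png")
print([b[:3] for b in blobs(w,*YEL,40)][:2], proj(W,[.5265,-.163,.102]))
a=cv2.imread("pics/chk_side.png")[150:250,200:300];b=cv2.imread("pics/chk_scene.png")[120:200,155:235];c=w[150:270,200:320]
cv2.imwrite("pics/chk2.png",np.hstack([cv2.resize(i,(266,400),interpolation=cv2.INTER_NEAREST) if 0 else cv2.resize(i,(266,266),interpolation=cv2.INTER_NEAREST) for i in(a,b,c)]))
```

```text
(array([ 0.53030733, -0.16418312,  0.18446847]), [0.0008, 0.0008]) (array([ 0.53237938, -0.16427644,  0.18419448]), [0.0024, 0.0016, 0.0034])
(array([ 0.53867284, -0.16345592,  0.19213406]), [0.0016, 0.0016])
[(686, [258.0, 194.8], [249, 174, 19, 41])] [[257.71542337 198.23190371]]
```

View pics/chk2.png

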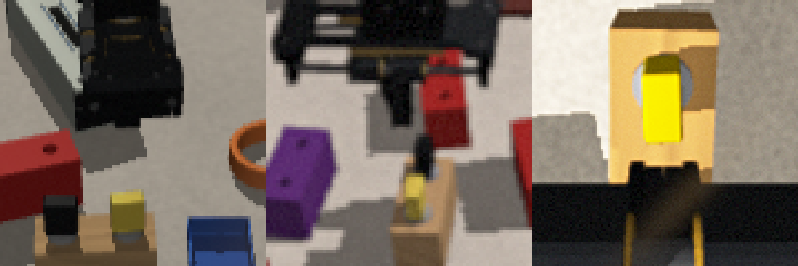

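All three views put the real fingertips about 36 mm higher than reported (z≈0.184 against 0.149). That explains the miss, because the fingers closed just above the head. I'll correct for it with a guarded descent and grasp again.

Run:
```python
from h import *
p=np.array([.5250,-.163,0])
bot.set_gripper(.05,effort=30)
print(bot.movel(p+[0,0,.085],velocity=.12,threshold=6))
print(bot.movel(p+[0,0,.047],velocity=.05,threshold=4))
print(bot.current_eef_pos(),bot.current_wrist_force())
bot.set_gripper(.0,effort=30); w=bot.current_grip_width();print(w,bot.current_finger_force(),bot.current_wrist_force())
if w>.01:
    print(bot.movel(p+[0,0,.125],velocity=.08,threshold=12),bot.current_eef_pos(),bot.current_wrist_force(),bot.current_grip_width())
bot.pause(.2)
for n in("scene","side"):cv2.imwrite(f"pics/l2_{n}.png",bot.snapshot(n))
print(bot.calibration("wrist"));cv2.imwrite("pics/l2_wrist.png",bot.snapshot("wrist"))
a=cv2.imread("pics/l2_side.png")[170:270,200:300];b=cv2.imread("pics/l2_scene.png")[120:200,155:235];c=cv2.imread("pics/l2_wrist.png")[140:260,200:320]
cv2.imwrite("pics/l2.png",np.hstack([cv2.resize(i,(266,266),interpolation=cv2.INTER_NEAREST) for i in(a,b,c)]))
print(bot.current_clock())
```

```text
False
False
[ 0.52524588 -0.16302827  0.04724158] [ 0.74253463 -0.05372659  0.6212641 ]
0.015512337494435844 30.000079949386418 [0.17781713 0.79888575 1.22134917]
False [ 0.52460855 -0.16295214  0.12440337] [-0.16667841  0.31164912 -1.37596328] 0.01609326260772857
{'K': array([[290.39621848,   0.        , 258.70687492],
       [  0.        , 290.39621848, 192.78165942],
       [  0.        ,   0.        ,   1.        ]]), 'rvec': array([-2.04661194,  2.09736411,  0.29885749]), 'tvec': array([-0.15079766,  0.49408419,  0.4712623 ])}
16.15
```

View pics/l2.png

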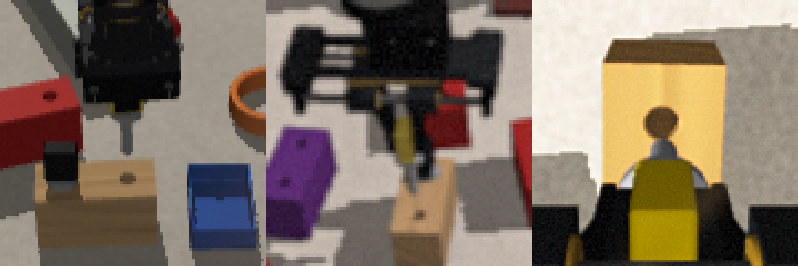

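The side view shows the pin held upright with its tip at crop (126,150), the stand hole empty, and the black spare undisturbed. Grip width is 16 mm. Next I'll go above the slot and check the alignment.

Run:
```python
from h import *
import pickle
yaw=.312; M=np.array([.4877,.1836]); ax=np.array([np.cos(yaw),np.sin(yaw)])
t=M-.0013*ax
bot.movel([.5250,-.163,.15],velocity=.15)
bot.move_to([*t,.15],quat(yaw))
bot.movel([*t,.108],velocity=.08,threshold=4)   # tip ~0.073
bot.pause(.3); print(bot.current_eef_pos(),bot.current_tcp_rot(),bot.current_wrist_force())
Q={n:(bot.calibration(n),bot.snapshot(n)) for n in("scene","side","wrist")}
pickle.dump(Q,open("Q.pkl","wb"))
for n in Q: print(n,proj(Q[n][0],[[*M,.073],[*M,.06]]).round(1).tolist())
a=Q["side"][1][110:190,180:260];b=Q["scene"][1][130:210,260:340];c=Q["wrist"][1][130:250,200:320]
cv2.imwrite("pics/q.png",np.hstack([cv2.resize(i,(266,266),interpolation=cv2.INTER_NEAREST) for i in(a,b,c)]))
print(bot.current_clock())
```

```text
[0.4866672  0.18327391 0.10832975] [3.38897344e-05 9.87857937e-01 1.55359599e-01 2.99818409e-04] [-0.38539977 -1.20531121 -0.37806408]
scene [[302.2, 173.2], [301.9, 176.0]]
side [[223.9, 155.7], [224.1, 159.3]]
wrist [[257.3, 204.8], [257.4, 200.0]]
18.9
```

View pics/q.png

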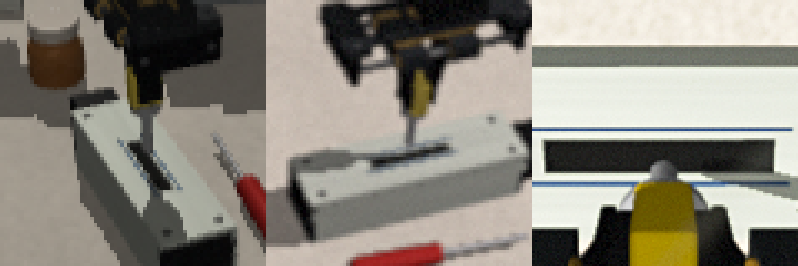

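The tip sits over the slot's centre line: wrist tip at (259,204.4) against a predicted (257.3,204.8), and both side and scene agree within about 2 px. I'll insert near one slot end with a guarded move and then find the face.

```bash
cat >> h.py <<'E'
yaw=.312; M=np.array([.4877,.1836]); ax=np.array([np.cos(yaw),np.sin(yaw)]); ay=np.array([-np.sin(yaw),np.cos(yaw)])
def tgt(s,tip,dx=0.): return [*(M+(dx-.0013)*ax+s*ay),tip+.035]
def force(n=6):
    F=[]
    for _ in range(n): F.append(bot.current_wrist_force()); bot.pause(.025)
    F=np.mean(F,0); return np.array([F[:2]@ax,F[:2]@ay,F[2]])
E
python3 - <<'E'
from h import *
bot.movel(tgt(-.033,.073),velocity=.06)
print("free",force(10).round(2))
print(bot.movel(tgt(-.033,.040),velocity=.05,threshold=4),bot.current_eef_pos(),force().round(2))
if bot.current_eef_pos()[2]<.079:
  for z in np.arange(.038,.0285,-.0015):
    bot.movel(tgt(-.033,z),velocity=.03,threshold=5); f=force(); print(round(z,4),bot.current_eef_pos()[2].round(4),f.round(2))
    if f[2]>3.0: break
print(bot.current_clock())
E
```

```text
free [ 0.09 -0.03 -0.69]
False [0.49671336 0.15193088 0.07515435] [ 0.12  0.14 -0.75]
0.038 0.073 [-0.02  0.33 -0.89]
0.0365 0.0715 [ 0.07  0.21 -0.93]
0.035 0.07 [ 0.33 -0.01  0.08]
0.0335 0.0686 [-0.35 -0.3   1.99]
0.032 0.0671 [-0.08  0.35  2.7 ]
0.0305 0.0656 [ 0.55 -0.43  3.5 ]
23.2083
```

Run:
```python
from h import *
bot.movel(tgt(-.033,.0325),velocity=.03)
free=[]
for s in np.arange(-.033,.0345,.002):
    hit=bot.movel(tgt(s,.0325),velocity=.02,threshold=7); f=force(4)
    print(round(s*1e3),hit,f.round(2))
    if f[2]<.4: free.append(s)
    elif free and len(free)>=2: break
    elif free: free=[]
print(free,bot.current_clock())
```

```text
-33 False [0.26 0.44 2.21]
-31 False [ 0.18 -1.46  2.53]
-29 False [ 0.29 -0.31  2.71]
-27 False [-0.   -0.98  2.4 ]
-25 False [-0.12 -0.27  2.68]
-23 False [-0.34 -0.53  2.52]
-21 False [-0.06 -0.57  2.56]
-19 False [ 0.13 -0.84  2.63]
-17 False [-0.46 -0.82  2.95]
-15 False [-0.13 -0.56  2.64]
-13 False [ 0.01 -1.38  2.35]
-11 False [ 0.18 -0.03  2.31]
-9 False [0.22 1.42 0.61]
-7 False [-0.53 -0.44 -0.46]
-5 False [ 0.25  0.18 -0.89]
-3 False [ 0.31  0.38 -0.45]
-1 False [-0.21  0.43 -0.12]
1 False [ 0.16 -4.8   0.21]
3 False [-0.58 -7.35  0.58]
[np.float64(-0.0069999999999999785), np.float64(-0.004999999999999977), np.float64(-0.002999999999999975), np.float64(-0.0009999999999999731), np.float64(0.0010000000000000286)] 30.1083
```

The hole is free from about −8.5 to 0 mm, so I take its centre as about −4.5 mm.

Run:
```python
from h import *
s=-.0045
bot.movel(tgt(s,.0325),velocity=.02); print(force().round(2))
for z in(.029,.025,.020,.016,.0135,.0125,.012,.0115,.011):
    h=bot.movel(tgt(s,z),velocity=.025,threshold=5); f=force(4)
    print(z,h,bot.current_eef_pos()[2].round(4),f.round(2))
    if h or f[2]>1.5 or abs(f[:2]).max()>5: break
print(bot.current_clock(),bot.current_grip_width())
```

```text
[-0.14  0.73 -0.76]
0.029 False 0.0639 [ 0.09 -0.07 -0.55]
0.025 False 0.06 [ 0.3  -0.17 -0.41]
0.02 False 0.055 [-0.39 -0.07 -0.72]
0.016 False 0.051 [ 0.34  0.06 -0.53]
0.0135 False 0.0485 [ 0.07 -0.14 -0.85]
0.0125 False 0.0475 [ 0.03 -0.1  -0.43]
0.012 False 0.0471 [-0.53 -0.12  1.36]
0.0115 False 0.047 [-3.03 -0.3   7.93]
33.8417 0.01572399295051911
```

The collar reached the cover at tip z≈0.012, as expected. I'll relax the pressure, release, retreat and look.

Run:
```python
from h import *
import pickle
s=-.0045
bot.movel(tgt(s,.0121),velocity=.02); print(force().round(2))
bot.set_gripper(.04); bot.pause(.2)
bot.movel(tgt(s,.10),velocity=.08); bot.movel(tgt(s-.0,.15),velocity=.15);bot.pause(.3)
print(bot.current_eef_pos(),force().round(2),bot.current_clock())
Q={n:(bot.calibration(n),bot.snapshot(n)) for n in("scene","side","wrist")}
pt=np.r_[M+s*ay,.098]
for n in Q:
    print(n,proj(Q[n][0],[pt+[0,0,d] for d in(.003,-.015,-.033)]).round(1).tolist(),[b[:3] for b in blobs(Q[n][1],*YEL,8)][:2])
a=Q["side"][1][110:190,180:260];b=Q["scene"][1][130:210,260:340];c=Q["wrist"][1][110:230,200:320]
cv2.imwrite("pics/end.png",np.hstack([cv2.resize(i,(266,266),interpolation=cv2.INTER_NEAREST) for i in(a,b,c)]))
```

```text
[-0.12  0.19  1.82]
[0.48742232 0.17875583 0.18424717] [-0.04  0.1  -0.31] 37.3583
scene [[301.8, 167.5], [301.3, 171.4], [300.8, 175.2]] [(47, [302.1, 171.4], [300, 166, 5, 12])]
side [[224.1, 148.5], [224.3, 153.6], [224.6, 158.7]] [(102, [224.8, 153.4], [220, 148, 10, 12])]
wrist [[257.6, 188.8], [257.7, 184.2], [257.8, 180.1]] [(548, [258.6, 186.2], [251, 169, 16, 35])]
```

View pics/end.png

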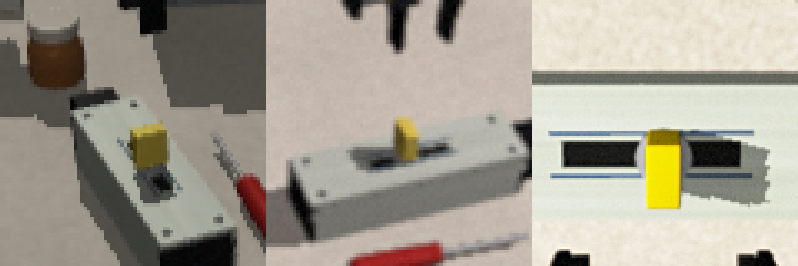

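The pictures show the pin upright in the slot, its collar flat on the cover and its head centre within 1 px of prediction in the scene and side views. The gripper is clear of it.

```bash
python3 -c "
from plant import bot
print(bot.job_done())"
```

```text
the job is handed in; nothing more can be done
None
```

The yellow pin is seated in the locking hole with its collar flat on the cover, released with the arm clear, and the job is handed in; the first grasp closed empty above the pin, because the fingertips sit about 36 mm higher than reported, and I corrected for that.

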